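# Seat a cord reel on the hidden pin of the bench cord stand and hold it down

### The arm

A 7-joint arm with a two-finger parallel gripper is mounted at the origin on the work surface. World frame = base frame: x ahead of the robot, y to its left, z up, the work surface at z = 0. Lengths are in mm, angles in rad, forces in N, time in s.
With the tool pointing down it reaches from about 400 to 900 mm from the base axis. Payload 5.6 kg.
Tool frame: the origin (TCP) lies midway between the tips of the shut fingers; the grasp point (between the pads) lies 19 mm behind it; z points along the fingers, y is the line along which they close (so a half turn about z gives the same grasp; the last joint's range is limited). The gripper opens to 92 mm and grips with 3 to 60 N. Pads are 20 mm wide; open, the fingers measure 128 mm over their backs; the gripper's body (75 mm by 189 mm) begins 69 mm behind the grasp point.
Start: joints at [1.237, 0.468, -0.012, 1.603, 0.006, 1.071, -0.056], TCP at [186.324, -622.731, 176.492] pointing down, gripper open.
Joint ranges: [-2.53, 2.53], [-0.31, 2.02], [-1.57, 1.55], [0.28, 2.44], [-1.29, 4.43], [0.15, 1.84], [-2.92, 2.92]. Speed limits (rad/s): [2.57, 2.57, 3.14, 3.14, 3.14, 3.14, 3.14].

### API

Orientations are given as a rotation vector (axis times angle).
In Python, from cell import robot, grip, kin, viewer gives the robot as it stands. Calls block until the motion is done:
- robot.movep(position, orientation): joint-space move of the TCP to a pose.
- robot.servo_line(position, feed=150, rotation=None): straight line of the TCP; rotation=None keeps the orientation; feed is the mean speed in mm/s.
- robot.goto_joints(angles): joint-space move.
- grip(opening, newtons=None): opening from 0.0 (shut) to 1.0 (fully open); newtons is the grip in N (None keeps the last); returns when the fingers have stopped.
- robot.hold(seconds).
- kin.ik(position, orientation): joint angles nearest the present ones, or None.
- robot.observe(): the state.
- viewer.read_camera(name): name is "scene" or "top"; returns the picture (480x640x3 uint8, red, green, blue); there is no depth.
- viewer.camera_info(name): a dict with "camera_matrix" (3x3 intrinsics, pixels), "k1" (the pictures are not rectified: a ray, as slopes to the right and down, at radius r is drawn at 1 + k1 r^2 times it, then the intrinsics apply), "R" (3x3) and "t" (3): a world point X has camera coordinates R X + t. Camera axes: x right, y down, z forward; pixel columns grow to the right and rows downward; lengths in mm; the calibration is good to about 2 mm. A picture is of the moment at which its call begins. camera_info takes no time and is no camera call.
A pose or a line that the arm cannot do raises robot.IKError and nothing moves.
- robot.job_done(): hands the job in; it is judged then, once.
Trained networks look in the newest picture that a camera, given by its name, has taken for a name from the list of things; names that differ only in an ending like _2 or _b are one class to them, and where a whole thing is asked for, a point or a joint stands for the part that bears it (a point fixed in the world has none). Each returns a list of dicts, best first, with "confidence" (0 to 1); they miss things now and then, are a little off and sometimes report something else, mostly with a low value. They report only what shows in the picture. A call takes as long as a camera call. They do not tell look-alikes from the thing itself.
- viewer.silhouettes(name, camera): "mask" (480x640 bool, what is visible of it).
- viewer.pinpoint(name, camera): "at" ([x, y, z] in mm, in the coordinates of the camera as it stood for that picture, good to about 4 mm: a listed point, or the origin of a listed thing).
The state is a dict: "t": time; "joints": joint angles; "joint_velocities": joint speeds; "joint_torque": joint torques, N m; "tcp_pos": TCP position; "tcp_rot": TCP orientation; "contact_force": force on the tool from outside, world axes, zero at the start; "wrist_torque": the same for the moment, N m; "grip_width": opening from 0.0 (shut) to 1.0 (fully open); "grip_force": force on a finger pad.
Only numpy, scipy, OpenCV 4.12 (cv2) and the standard library are available. Lean on these libraries where they do the work, as an engineer would, in place of code of your own. Each camera call takes 0.05 s, during which the arm holds its last target. There are 200 camera calls.

### The job

Slide the gold cord reel straight up off its post on the wooden rack and take it to the green cord stand. The stand's locating pin is out of sight under the reel, so feel for it: let the level reel rest lightly on the pin's nose a little off centre, slide it across until it drops over the pin, then press it down until the sprung brake plate is right at the bottom of its travel, and finish there still gripping the reel and pressing it down, so that I can do up its retaining screw from under the bench. Do not knock or bear hard on the pin, and leave the red reel on its post and the bells and the paint tin where they stand.

Things in the scene. Friction and masses are not known exactly. Their poses are not given: they have to be found in the camera images.
- gold_reel: loose reel wound full with gold cord between two plywood flanges, a gold label on the top one, a cylinder 64 mm in diameter and 56 mm tall, 0.14 to 0.28 kg, standing on end on the rack with a rack post through its bore; the bore, 17 mm in diameter, runs right through along its z axis. Origin: centre of its underside, z up its axis. Grip it across its 64 mm diameter, any yaw
- red_reel: the same reel wound with red cord, on the rack's other post; it stays there
- reel_rack: fixed wooden plank 100 mm (x) by 220 mm (y), 18 mm thick, with two upright wooden dowel posts 12 mm in diameter at y = -55 and +55 mm in its frame; the reels stand on the plank and the posts rise 75 mm above it, 19 mm above the reels' tops. Origin: centre of the plank's underside, on the bench. Which reel is on which post varies, and the rack and the stand may change sides
- cord_stand: fixed green cast foot, 112 mm in diameter, carrying the sprung brake plate and the locating pin on its axis. On its +x side a lug carries a steel cord guide, a 6 mm upright rod 95 mm from the axis with a small eye, in all 61 mm high above the bench; nothing else stands beside the plate. Origin: centre of the foot's underside, on the bench, on the axis of the pin, z up
- locating_pin: fixed upright steel pin on the cord stand's axis, 14 mm in diameter, chamfered over the top 3 mm to a flat nose 8 mm across. Origin: centre of the nose's top, 42 mm above the bench and 12 mm above the raised brake plate, z up. A reel resting on the nose has its underside level with this point; with its bore over the pin it drops 12 mm to the plate
- brake_plate (a joint): travel in m of the round brake plate (84 mm in diameter, grey felt face, centred on the pin) down along the pin: 0 is up, face 30 mm above the bench; 0.006 is right down on its stop. A spring holds it up: it takes about 5.4 N to start it down and about 11 N at the bottom; a reel's own weight does not move it
- pink_bell: bystander: loose pink painted craft bell standing mouth down, 66 mm across, 67 mm tall. Origin: centre of its mouth on the bench
- purple_bell: bystander: the same bell in purple
- paint_tin: bystander: loose closed steel paint tin with pink drips, 104 mm in diameter, 120 mm tall. Origin: centre of its underside
Not all that is in view belongs to the job. Of the things that look like the cord_stand, take the one that is nearest to the robot's base at the start.

How it is judged:
By the outcome, as a careful person would: the job done as asked, in the order asked, and still so for the second after the job is handed in, while the arm keeps its last pose, push and grip.
It also fails if it takes over 48 s, if anything falls off the work surface, if the arm or the gripper's body presses on something with over 40 N, if the wrist force passes 120 N, or if a joint passes its speed limit or range.

## Working session

There is one attempt and no reset: what is moved stays moved. The work goes in short steps, each a Python script; the robot and the scene stay as the last script left them, time stands still between calls to the robot, and variables do not carry over. Pictures are saved under pics/ and viewed, at most 10 in all, crops included, and the job is handed in when it is done.

```bash
ls; mkdir -p pics
cat > h.py <<'E'
import numpy as np, cv2
from cell import robot, grip, kin, viewer
def cam2w(p,c):
    i=viewer.camera_info(c); return np.array(i["R"]).T@(np.array(p)-np.array(i["t"]))
def shot(c,f=None):
    im=viewer.read_camera(c)
    if f: cv2.imwrite("pics/"+f,im[:,:,::-1])
    return im
def w2px(X,c):
    i=viewer.camera_info(c); p=np.array(i["R"])@np.array(X,float)+np.array(i["t"]); s=p[:2]/p[2]
    s=s*(1+i["k1"]*(s@s)); K=np.array(i["camera_matrix"]); return K[:2,:2]@s+K[:2,2]
def px2w(uv,z,c):
    i=viewer.camera_info(c); K=np.array(i["camera_matrix"],float); R=np.array(i["R"]); t=np.array(i["t"])
    d=(np.array(uv,float)-K[:2,2])/np.array([K[0,0],K[1,1]]); s=d.copy()
    for _ in range(20): s=d/(1+i["k1"]*(s@s))
    C=-R.T@t; r=R.T@np.array([s[0],s[1],1]); return C+r*(z-C[2])/r[2]
E
python3 - <<'E'
from h import *
for c in ("scene","top"):
    shot(c,c+"0.png"); i=viewer.camera_info(c); print(c,"cam at",-np.array(i["R"]).T@np.array(i["t"]))
    for n in ("gold_reel","red_reel","reel_rack","cord_stand","locating_pin","pink_bell","purple_bell","paint_tin"):
        print(n,[(cam2w(d["at"],c).round(0).tolist(),round(d["confidence"],2)) for d in viewer.pinpoint(n,c)])
s=robot.observe();print(s["t"],s["tcp_rot"],s["contact_force"])
E
```

```text
pics
scene cam at [1326.85024106 -375.69155211 1228.0208604 ]
gold_reel [([591.0, -305.0, 24.0], 0.71), ([586.0, 17.0, -2.0], 0.19)]
red_reel [([562.0, -198.0, 16.0], 0.98), ([585.0, 16.0, -1.0], 0.25)]
reel_rack [([573.0, -254.0, 1.0], 0.95)]
cord_stand [([522.0, 200.0, 3.0], 0.91), ([589.0, 384.0, 2.0], 0.87), ([431.0, 521.0, -1.0], 0.68)]
locating_pin [([724.0, 206.0, 45.0], 0.51), ([518.0, 199.0, 42.0], 0.5), ([592.0, 384.0, 40.0], 0.47)]
pink_bell [([457.0, 22.0, -4.0], 0.81)]
purple_bell [([582.0, 16.0, -1.0], 0.8), ([518.0, 198.0, 42.0], 0.16)]
paint_tin [([756.0, -16.0, -3.0], 0.77)]
top cam at [ 353.01404735  100.74670695 1384.45674882]
gold_reel [([584.0, -302.0, 17.0], 0.98), ([578.0, -249.0, -1.0], 0.64)]
red_reel [([564.0, -192.0, 18.0], 0.68)]
reel_rack [([575.0, -250.0, 0.0], 0.61)]
cord_stand [([432.0, 528.0, 5.0], 0.97), ([525.0, 204.0, 2.0], 0.9), ([721.0, 215.0, -0.0], 0.82), ([589.0, 381.0, 3.0], 0.75)]
locating_pin [([727.0, 212.0, 39.0], 0.47), ([520.0, 205.0, 43.0], 0.46), ([428.0, 520.0, 47.0], 0.42), ([587.0, 382.0, 45.0], 0.38)]
pink_bell [([460.0, 26.0, 0.0], 0.57)]
purple_bell [([577.0, 26.0, -1.0], 0.95)]
paint_tin [([755.0, -16.0, 4.0], 0.85)]
0.9 [ 3.10845172e+00  4.54996367e-01 -1.59981575e-05] [-0.14231422  0.86363839 -0.72324881]
```

View pics/top0.png

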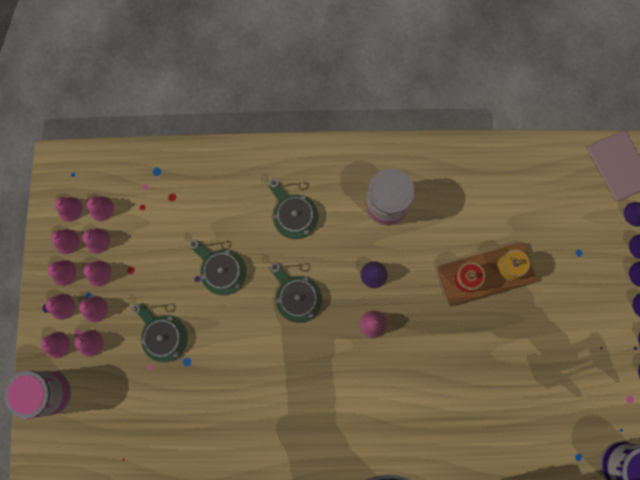

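View pics/scene0.png

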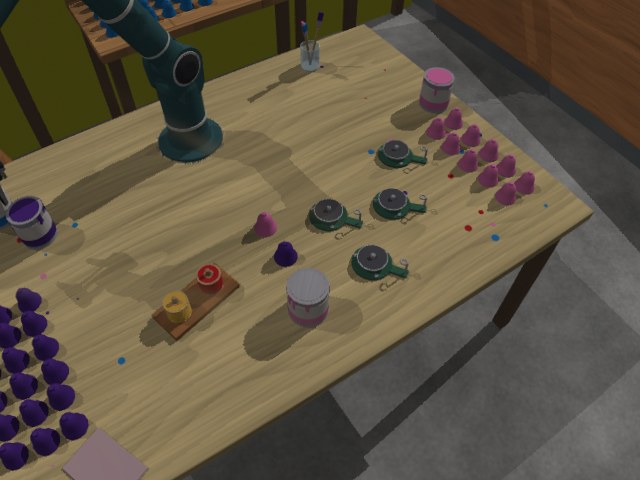

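Run:
```python
from h import *
G=np.array([586,-303.5]);S=np.array([521,202.]);Rk=np.array([562.5,-195])
rows=[]
for c in ("top","scene"):
    im=cv2.imread(f"pics/{c}0.png"); row=[]
    for P,circ in ((G,[(74,32),(93,6),(18,32)]),(S,[(42,4),(30,42),(0,56)])):
        u0=w2px([*P,40],c)
        w=33; o=(u0-w).round(); cr=im[int(o[1]):int(o[1])+2*w,int(o[0]):int(o[0])+2*w]
        k=6; cr=cv2.resize(cr,None,fx=k,fy=k,interpolation=cv2.INTER_CUBIC)[:, :]
        for z,r in circ:
            pts=np.array([(w2px([P[0]+r*np.cos(a),P[1]+r*np.sin(a),z],c)-o+.5)*k for a in np.linspace(0,2*np.pi,60)])
            cv2.polylines(cr,[pts.round().astype(int)],True,(255,255,0),1)
        row.append(cr[:290] if 0 else cv2.resize(cr,(380,290)) if 0 else cr)
    rows.append(np.hstack(row))
o=np.vstack(rows); o=cv2.resize(o,(600,600)); cv2.imwrite("pics/ov.png",o)
```

```text
(no output)
```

View pics/ov.png

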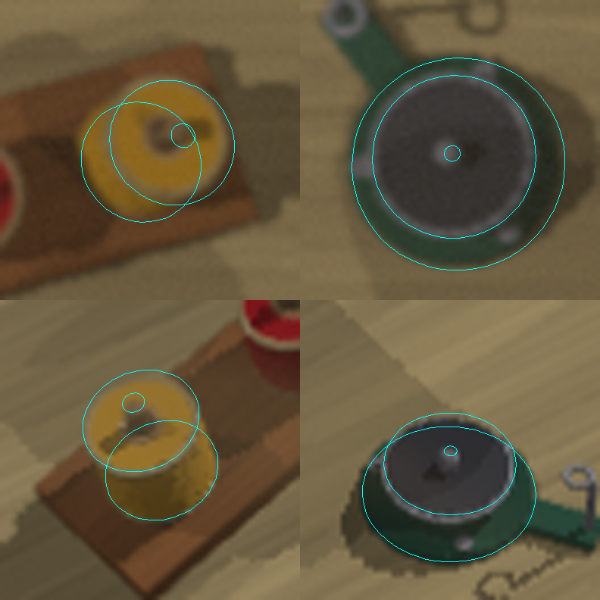

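Run:
```python
from h import *
from scipy.optimize import minimize
def hull(P,circ,c):
    pts=np.array([w2px([P[0]+r*np.cos(a),P[1]+r*np.sin(a),z],c) for z,r in circ for a in np.linspace(0,6.28,40)])
    m=np.zeros((480*4,640*4),np.uint8); cv2.fillConvexPoly(m,cv2.convexHull(((pts+.5)*4).round().astype(np.int32)),1); 
    return cv2.resize(m.astype(np.float32),(640,480),interpolation=cv2.INTER_AREA)
M={}
for c in ("top","scene"):
    shot(c); 
    for n,P in (("gold_reel",(587,-302)),("red_reel",(563,-195))):
        d=[d for d in viewer.silhouettes(n,c) if d["mask"][tuple(w2px([*P,45],c).round().astype(int)[::-1])]]
        if d: M[n,c]=d[0]["mask"].astype(np.float32)
for n,P in (("gold_reel",(587,-302)),("red_reel",(563,-195))):
  for cs in (("top",),("scene",),("top","scene")):
    cs=[c for c in cs if (n,c) in M]
    if not cs: continue
    f=lambda p:sum(np.abs(hull(p,[(18,32),(74,32)],c)-M[n,c]).sum() for c in cs)
    r=minimize(f,P,method="Nelder-Mead",options=dict(initial_simplex=[P,(P[0]+5,P[1]),(P[0],P[1]+5)],xatol=.2)); print(n,cs,r.x.round(1),r.fun)
from scipy.spatial.transform import Rotation as Ro
for s in (1,-1):
    y=s*np.array([.973,.227,0]);y/=np.linalg.norm(y);z=np.array([0,0,-1.]);x=np.cross(y,z)
    rv=Ro.from_matrix(np.c_[x,y,z]).as_rotvec(); print(rv)
    for p in ([588,-301,150],[588,-301,33],[588,-301,150],[521,202,150],[521,202,39]): 
        q=kin.ik(p,rv);print(None if q is None else np.round(q,2))
print(robot.observe()["t"])
```

```text
Traceback (most recent call last):
  File "h.py", line 10, in w2px
    i=viewer.camera_info(c); p=np.array(i["R"])@np.array(X,float)+np.array(i["t"]); s=p[:2]/p[2]
ValueError: time passes only in moves, steps and waits
```

```bash
python3 - <<'E'
s=open('h.py').read().replace('def cam2w','import functools\n@functools.cache\ndef info(c): return viewer.camera_info(c)\ndef cam2w',1).replace('i=viewer.camera_info(c)','i=info(c)')
open('h.py','w').write(s)
E
python3 - <<'E'
from h import *
from scipy.optimize import minimize
def hull(P,circ,c):
    pts=np.array([w2px([P[0]+r*np.cos(a),P[1]+r*np.sin(a),z],c) for z,r in circ for a in np.linspace(0,6.28,40)])
    m=np.zeros((480*4,640*4),np.uint8); cv2.fillConvexPoly(m,cv2.convexHull(((pts+.5)*4).round().astype(np.int32)),1); 
    return cv2.resize(m.astype(np.float32),(640,480),interpolation=cv2.INTER_AREA)
M={}
N=(("gold_reel",(587.,-302.)),("red_reel",(563.,-195.)))
for c in ("top","scene"):
    shot(c); 
    for n,P in N:
        d=[d for d in viewer.silhouettes(n,c) if d["mask"][tuple(w2px([*P,45],c).round().astype(int)[::-1])]]
        if d: M[n,c]=d[0]["mask"].astype(np.float32)
for n,P in N:
  for cs in (("top",),("scene",),("top","scene")):
    cs=[c for c in cs if (n,c) in M]
    if not cs: continue
    f=lambda p:sum(np.abs(hull(p,[(18,32),(74,32)],c)-M[n,c]).sum() for c in cs)
    r=minimize(f,P,method="Nelder-Mead",options=dict(initial_simplex=[P,(P[0]+5,P[1]),(P[0],P[1]+5)],xatol=.2)); print(n,cs,r.x.round(1),r.fun)
from scipy.spatial.transform import Rotation as Ro
for s in (1,-1):
    y=s*np.array([.973,.227,0]);y/=np.linalg.norm(y);z=np.array([0,0,-1.]);x=np.cross(y,z)
    rv=Ro.from_matrix(np.c_[x,y,z]).as_rotvec(); print(rv)
    for p in ([588,-301,150],[588,-301,33],[588,-301,150],[521,202,150],[521,202,39]): 
        q=kin.ik(p,rv);print(None if q is None else np.round(q,2))
print(robot.observe()["t"])
E
```

```text
gold_reel ['top'] [ 589.7 -300.6] 56.25
gold_reel ['scene'] [ 590.2 -304.1] 52.125
gold_reel ['top', 'scene'] [ 590.  -303.1] 138.125
red_reel ['top'] [ 560.9 -193.7] 59.8125
red_reel ['scene'] [ 559.5 -199.3] 96.875
red_reel ['top', 'scene'] [ 561.1 -195.5] 201.4375
[1.95285051 2.46088993 0.        ]
[ 0.74  0.56 -0.46  1.58  0.27  1.07  0.44]
[ 0.71  0.69 -0.41  1.65  0.34  0.87  0.39]
[ 0.74  0.56 -0.46  1.58  0.27  1.07  0.44]
[ 0.38  0.62 -1.11  1.81  0.62  1.11 -0.72]
[ 0.34  0.82 -1.08  1.88  0.87  1.01 -0.9 ]
[ 2.46088993 -1.95285051  0.        ]
[ 0.32  0.51  0.14  1.61 -0.08  1.03 -2.43]
[ 0.29  0.65  0.19  1.68 -0.15  0.83 -2.37]
[ 0.32  0.51  0.14  1.61 -0.08  1.03 -2.43]
[ 0.47  0.78 -1.32  1.8   0.8   1.23  2.28]
[ 0.45  1.03 -1.33  1.88  1.09  1.22  2.1 ]
1.5
```

```bash
cat >> h.py <<'E'
from scipy.spatial.transform import Rotation as Ro
y=np.array([.967,.253,0]);y/=np.linalg.norm(y);z=np.array([0,0,-1.]);RV=Ro.from_matrix(np.c_[np.cross(y,z),y,z]).as_rotvec()
F=lambda:np.array(robot.observe()["contact_force"])
def st(m=""):
    o=robot.observe(); print(m,round(o["t"],2),np.round(o["tcp_pos"],2),"F",np.round(o["contact_force"],2),"w",round(o["grip_width"],3),"gf",np.round(o["grip_force"],1))
E
python3 - <<'E'
from h import *
robot.movep([589,-302,150],RV);st()
robot.servo_line([589,-302,33],feed=120);robot.hold(.2);st("down")
grip(0.6,8);robot.hold(.2);st("light"); print(F())
shot("top","g.png")
E
```

```text
3.37 [ 587.98 -304.18  149.95] F [ 0.89 -0.6   0.67] w 1.003 gf 0.0
down 4.69 [ 589.49 -302.25   33.85] F [ 0.01 -0.49  0.02] w 0.998 gf 0.0
light 5.44 [ 588.83 -302.02   33.02] F [-0.23  0.31  1.6 ] w 0.682 gf 8.0
[-0.23343131  0.31220343  1.59729924]
```

Run:
```python
from h import *
grip(0.55,45);robot.hold(.2);st("tight")
robot.servo_line([589,-302,60],feed=60);st("up")
robot.servo_line([589,-302,150],feed=120);robot.hold(.3);st("lifted");robot.hold(.1);st()
shot("top","lift_t.png");shot("scene","lift_s.png")
a=cv2.imread("pics/lift_t.png")[160:400,380:640];b=cv2.imread("pics/lift_s.png")[160:400,60:320]
cv2.imwrite("pics/lift.png",cv2.resize(np.hstack([a,b]),None,fx=1.5,fy=1.5))
```

```text
tight 5.91 [ 588.87 -302.04   33.01] F [-1.75  0.32  1.26] w 0.663 gf 44.9
up 6.51 [ 589.07 -302.09   60.28] F [-0.12  0.97 -1.74] w 0.661 gf 44.9
lifted 7.71 [ 588.74 -301.84  149.35] F [ 0.14  0.36 -2.33] w 0.657 gf 44.9
 7.81 [ 588.94 -301.9   149.67] F [ 0.63  0.7  -2.84] w 0.662 gf 44.9
```

View pics/lift.png

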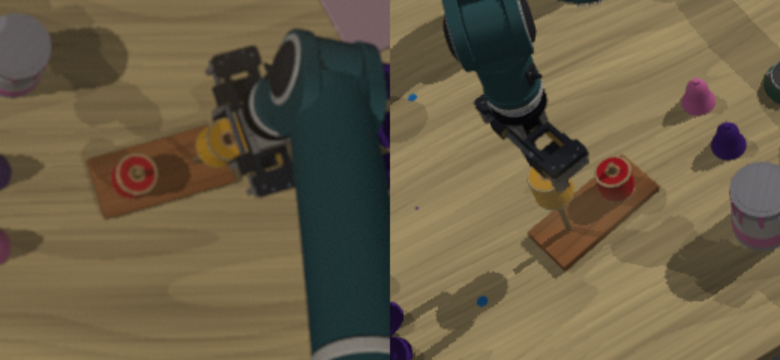

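```bash
cat >> h.py <<'E'
def favg(n=5):
    a=[]
    for _ in range(n): robot.hold(.02); a.append(F())
    return np.mean(a,0)
E
python3 - <<'E'
from h import *
d=np.cross(y,z); d=d/np.linalg.norm(d); d=d if d[1]>0 else -d
p=np.array([521,202,0.])-10*d
robot.servo_line([p[0],p[1],150],feed=260);robot.hold(.2);st("over")
robot.servo_line([p[0],p[1],65],feed=90);robot.hold(.3);b=favg(10);st("low");print("base",b)
zc=64.
while zc>53:
    zc-=.5; robot.servo_line([p[0],p[1],zc],feed=15); f=favg(3)-b
    if f[2]>1.0:
        f=favg(6)-b
        if f[2]>1.2: break
st("contact");print(zc,f.round(2)); np.save("s.npy",np.r_[p[:2],zc,b])
shot("top","c_t.png");shot("scene","c_s.png")
E
```

```text
over 10.18 [523.72 191.59 149.95] F [-0.8  -0.4  -2.07] w 0.66 gf 44.9
low 11.73 [523.6  192.28  65.1 ] F [ 0.36 -0.62 -2.67] w 0.66 gf 44.9
base [-0.1293008   0.27205441 -2.09081645]
contact 16.33 [523.65 192.26  56.82] F [-1.09 -1.53  3.63] w 0.657 gf 44.9
56.5 [-0.82 -1.3   5.54]
```

```bash
cat > slide.py <<'E'
from h import *
d=np.cross(y,z); d=d/np.linalg.norm(d); d=d if d[1]>0 else -d
s=np.load("s.npy");p=s[:2].copy();zc=56.8;b=s[3:]
robot.servo_line([*p,zc],feed=10);f=favg(4)-b;print("start",f.round(2))
for i in range(32):
    p=p+.7*d[:2]; 
    robot.servo_line([*p,zc],feed=15); f=favg(3)-b
    dz=np.clip((f[2]-2.2)*.07,-.25,.25); zc+=dz
    print(i,p.round(1),round(zc,2),f.round(1))
    if zc<55.6 or np.hypot(*f[:2])>4: break
st("end");np.save("s.npy",np.r_[p[:2],zc,b])
E
python3 slide.py
```

```text
start [-0.79 -0.9   5.23]
0 [523.4 193. ] 57.05 [-1.1 -1.6  6.2]
1 [523.2 193.7] 57.28 [-0.2 -2.5  5.6]
2 [523.  194.4] 57.42 [ 0.8 -2.9  4.2]
3 [522.8 195. ] 57.27 [ 0.2 -0.7 -0. ]
4 [522.6 195.7] 57.07 [ 0.2 -0.1 -0.6]
5 [522.5 196.4] 56.93 [-0.1 -0.3  0.2]
6 [522.3 197.1] 56.8 [ 0.5 -0.8  0.4]
7 [522.1 197.7] 56.65 [ 0.1 -0.8  0. ]
8 [521.9 198.4] 56.48 [-0.2 -0.1 -0.2]
9 [521.8 199.1] 56.34 [-0.2 -0.2  0.2]
10 [521.6 199.8] 56.16 [-0.2 -0.1 -0.3]
11 [521.4 200.5] 55.98 [-0.2 -0.5 -0.4]
12 [521.2 201.1] 55.79 [-0.4  0.1 -0.5]
13 [521.1 201.8] 55.62 [ 0.5  0.1 -0.3]
14 [520.9 202.5] 55.47 [ 0.5 -0.5  0.2]
end 21.25 [520.84 202.51  55.6 ] F [ 0.51 -0.28 -1.8 ] w 0.664 gf 44.9
```

```bash
cat > drop.py <<'E'
from h import *
d=np.cross(y,z); d=d/np.linalg.norm(d); d=d if d[1]>0 else -d
s=np.load("s.npy");p=s[:2]-1.5*d[:2];zc=s[2];b=s[3:]
robot.servo_line([*p,zc],feed=15)
for i in range(40):
    f=favg(2)-b; h=np.hypot(*f[:2])
    print(i,p.round(1),round(zc,2),f.round(1))
    if h>9 or f[2]>8: break
    if h>1.6: p=p+f[:2]/h*min(.5,.2*h)
    if f[2]>1.8: zc+=min(.3,.06*(f[2]-1.8))
    elif zc<46.2: break
    else: zc-=.6
    robot.servo_line([*p,zc],feed=15)
st("end");np.save("s.npy",np.r_[p[:2],zc,b])
E
python3 drop.py
```

```text
0 [521.3 201. ] 55.47 [ 0.4 -0.4  0.2]
1 [521.3 201. ] 54.87 [ 0.4 -0.2 -0.9]
2 [521.3 201. ] 54.27 [ 0.1 -0.1 -0.1]
3 [521.3 201. ] 53.67 [ 0.4 -0.1  0.4]
4 [521.3 201. ] 53.07 [ 0.7 -1.  -0.5]
5 [521.3 201. ] 52.47 [ 0.5 -0.4 -0.3]
6 [521.3 201. ] 51.87 [ 0.3 -0.5 -0.2]
7 [521.3 201. ] 51.27 [-0.5 -0.2  0.3]
8 [521.3 201. ] 50.67 [-0.1  0.5  0.4]
9 [521.3 201. ] 50.07 [ 0.1 -0.2  0.2]
10 [521.3 201. ] 49.47 [ 0.9 -0.3 -0.2]
11 [521.3 201. ] 48.87 [ 0.5  0.5 -0.3]
12 [521.3 201. ] 48.27 [-0.2 -0.3  0.5]
13 [521.3 201. ] 47.67 [-0.1 -0.2 -0.1]
14 [521.3 201. ] 47.07 [-0.  -0.  -0.1]
15 [521.3 201. ] 46.47 [ 0.1 -0.6 -0.2]
16 [521.3 201. ] 45.87 [ 0.6 -0.7 -0. ]
end 26.07 [521.23 201.05  45.84] F [ 0.29 -0.42 -1.78] w 0.661 gf 44.9
```

```bash
cat > press.py <<'E'
from h import *
s=np.load("s.npy");p=s[:2].copy();zc=s[2];b=s[3:]
for i in range(30):
    zc-=.8 if zc>41 else .35
    robot.servo_line([*p,zc],feed=15); f=favg(2)-b; h=np.hypot(*f[:2])
    print(i,p.round(1),round(zc,2),f.round(1))
    if h>10: break
    if h>2.5: p=p+f[:2]/h*.3
    if f[2]>17 : break
    if zc<37: break
robot.hold(.3);print((favg(8)-b).round(2));st("end");np.save("s.npy",np.r_[p[:2],zc,b])
shot("scene","p_s.png");shot("top","p_t.png")
a=cv2.imread("pics/p_t.png")[200:400,200:420];b=cv2.imread("pics/p_s.png")[120:320,220:440]
cv2.imwrite("pics/p.png",cv2.resize(np.hstack([a,b]),None,fx=1.8,fy=1.8))
E
python3 press.py
```

```text
0 [521.3 201. ] 45.07 [-0.3 -0.2  0.8]
1 [521.3 201. ] 44.27 [-1.5 -0.9  4.9]
2 [521.3 201. ] 43.47 [-0.9 -0.5  6.2]
3 [521.3 201. ] 42.67 [-1.7 -0.9  7.2]
4 [521.3 201. ] 41.87 [-2.  -1.3  7.6]
5 [521.3 201. ] 41.07 [-1.7 -0.7  8.7]
6 [521.3 201. ] 40.27 [-2.5 -1.5  7.8]
7 [521.  200.9] 39.92 [-2.1 -1.4  8.7]
8 [520.7 200.7] 39.57 [-1.3 -0.2  8.5]
9 [520.7 200.7] 39.22 [-1.2 -0.4  8.8]
10 [520.7 200.7] 38.87 [-1.6 -0.9  9.7]
11 [520.7 200.7] 38.52 [-1.3 -0.9  9.1]
12 [520.7 200.7] 38.17 [-2.3 -0.7 10.9]
13 [520.7 200.7] 37.82 [-3.2 -1.3 12.8]
14 [520.5 200.6] 37.47 [-2.2 -1.5 14.7]
15 [520.2 200.4] 37.12 [-3.3 -1.6 16.6]
16 [520.  200.3] 36.77 [-2.3 -1.7 19.3]
[-3.14 -1.67 18.62]
end 31.32 [521.36 201.16  38.77] F [-3.63 -1.42 16.8 ] w 0.662 gf 44.9
```

View pics/p.png

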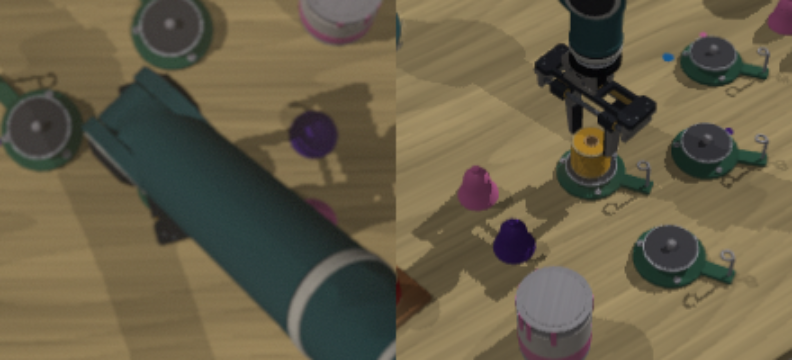

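```bash
python3 -c "
from h import *
robot.hold(.2);st();print(robot.job_done())"
```

```text
31.62 [521.35 201.13  38.78] F [-2.41 -1.05 16.9 ] w 0.664 gf 44.9
the job is handed in; nothing more can be done
None
```

The gold reel is over the nearest green stand's pin and pressing the brake plate onto its stop with about 18 N, still gripped. Contact with the pin's nose peaked at about 6 N, more than the 2 N I was aiming for, and the job was handed in at about 32 s.

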